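Tip the fruit tray into the food-waste caddy

ROBOT

A 6-joint arm with a two-finger parallel gripper is mounted at the origin on a cart in front of the work surface, level with it; the furniture and walls round the work are solid. World frame = base frame: x ahead of the robot, y to its left, z up, the work surface at z = 0. Lengths are in m, angles in rad, forces in N, time in s.
With the tool pointing down it reaches from about 0.35 to 1 m from the base axis. Payload 7.1 kg.
Tool frame: the origin (TCP) lies between the finger pads; the fingertips stand 22 mm ahead of it and the grasp point (between the pads) lies 3 mm ahead of it; x points along the fingers, y is the direction in which the jaws open and shut, and the axes are right-handed (so a half turn about x gives the same grasp; the last joint's range is limited). The gripper opens to 85 mm and grips with 20 to 120 N. Pads are 22 mm wide; open, the fingers measure 114 mm over their backs; the gripper's body (76 mm by 85 mm) begins 54 mm behind the grasp point. The pads swing forward as they close: fully open they stand 13 mm farther back than shut.
Start: joints at [1.083, 0.423, 1.63, -0, 1.089, -0.019], TCP at [0.282, 0.558, 0.253] pointing down, gripper open.
Joint ranges: [-3, 3], [-0.9, 2.11], [0.09, 2.58], [-1.31, 4.45], [0.11, 2.69], [-2.54, 2.54]. Speed limits (rad/s): [2.39, 2.39, 3.01, 3.14, 3.14, 3.14].

INTERFACE

Orientations are given as a rotation vector (axis times angle).
In Python, from rig import manip gives the robot as it stands. The module is installed in compiled form; this text tells all that it offers. Calls block until the motion is done:
- manip.move_to(position, orientation): joint-space move of the TCP to a pose.
- manip.servo_line(position, orientation=None, rate=0.15): straight line of the TCP; orientation=None keeps the orientation; rate is the mean speed in m/s.
- manip.set_joints(angles): joint-space move.
- manip.command_gripper(opening, f_grip=None): finger opening in m; f_grip is the grip in N (None keeps the last); returns when the fingers have stopped.
- manip.hold(seconds).
- manip.solve_ik(position, orientation): joint angles nearest the present ones, or None.
- manip.camera(name): name is "side" or "top"; returns a dict with "image" (400x640x3 uint8, red, green, blue), "fx", "fy", "cx", "cy" (pixels), "k1" (the pictures are not rectified: a ray, as slopes to the right and down, at radius r is drawn at 1 + k1 r^2 times it, then the intrinsics apply), "cam_to_world" (4x4, takes a point from camera to world coordinates). Camera axes: x right, y down, z forward; pixel columns grow to the right and rows downward; lengths in m; the calibration is good to about 2 mm. A picture is of the moment at which its call begins. There is no depth.
A pose or a line that the arm cannot do raises manip.IKError and nothing moves.
- manip.sign_off(): hands the job in, once; it reports no verdict.
Readings, each from a call of its own:
- manip.get_time(): time.
- manip.get_joint_positions(): joint angles.
- manip.get_joint_vel(): joint speeds.
- manip.get_tau(): joint torques, N m.
- manip.get_position(): TCP position.
- manip.get_ee_rot(): TCP orientation.
- manip.get_contact_force(): force on the tool from outside, world axes, zero at the start.
- manip.get_torque(): the same for the moment, N m.
- manip.get_width(): finger opening in m.
Only numpy, scipy, OpenCV 4.12 (cv2) and the standard library are available. Lean on these libraries where they do the work, as an engineer would, in place of code of your own. Each camera call takes 0.05 s, during which the arm holds its last target.

TASK

The fruit on the metal tray has gone soft: press the food-waste caddy's front lever right down so that its lid stands open by itself, carry the tray level by its handle to the caddy with the fruit still on it, and tip it down over its open corner so that all three fruits slide out through the gap into the caddy. Keep the tray tipped until all three are in, then set the empty tray flat and centred on its cork mat again and let go of it, and only then bring the lever up again so that the lid falls shut. Do not knock over or push about the cup, the pepper mill and the salt shaker.

Things in the scene. Friction and masses are not known exactly. Their poses are not given: they have to be found in the camera images.
- caddy: Food-waste caddy, an open whitish plastic box standing firmly (does not move), left of the tray: 180 mm along its x, 224 mm along its y, 120 mm high, walls 5 mm. Origin at the centre of its underside, z up, -x is its front with the lever (towards the robot, give or take its yaw), +x its back with the lid hinge. Place and yaw differ from run to run.
- caddy_mouth (a point): Centre of the caddy's mouth, at rim height, 120 mm above the worktop.
- caddy_lid (a joint): Green lid, 194 x 236 x 8 mm (ribs to 12), hinged along caddy y at the back, 96 mm behind the caddy centre, 121 mm high. 0 = shut, 1.9 rad = open at its stop, leaning back 19 degrees past upright, edge about 305 mm high. Geared to the lever (lid = 2.714 x lever angle). Its weight holds it open past 1.57 rad; below that it falls shut, damped, in a few seconds.
- caddy_lever (a joint): Black front lever, pivots about caddy y on an axle at (-97, 0, 85) mm in the caddy frame, sticks out to -x. 0 = up (slopes 0.3 rad upward, lid shut), 0.7 rad = down at a hard stop (slopes 0.4 rad downward, lid open). 3 to 8 N on the pad moves it. Pressed past 0.6 it goes to its stop and stays by itself; lifted to below 0.45 and let go, it goes up by itself and the lid shuts.
- lever_pad (a point): Middle of the top face of the lever's grip pad, 74 mm along the lever from its axle and 6 mm above its mid-plane. The pad is 44 mm long, 28 mm wide (across, along caddy y) and 12 mm thick and can be pinched across its width from above; the strip between it and the caddy is 16 mm wide. Moves with the lever.
- tray: Light metal tipping tray, 220 mm square, 0.4 kg, floor 6 mm, rims 26 mm high. Origin at the centre of its underside, z up. Its x axis runs along a diagonal to the open corner, where both rims stop 100 mm short of the corner (a gap 141 mm wide). The sheet is slippery: fruit lies still on the level tray and slides once it is tilted about 15 to 25 degrees; 30 to 45 empties it. The other diagonal, y, carries the handle.
- tray_handle (a point): Middle of the tray's handle: a straight wooden bar along tray y, 180 mm long, 16 mm wide (along tray x) and 22 mm high, its centre 110 mm above the tray's underside, right above the tray's centre; steel legs run from its ends to the left and right corners. Axes as the tray's.
- tray_corner (a point): Tip of the tray's open corner, at its underside, 156 mm from the tray's origin along its x.
- mat: Round cork mat, 260 mm across, 4 mm thick, fixed on the worktop; origin at the centre of its underside. The tray stands on it at the start.
- mandarin_small_center (a point): Centre of the small mandarin (55 x 55 x 48 mm, 65 g) on the tray.
- mandarin_large_center (a point): Centre of the large mandarin (64 x 63 x 54 mm, 95 g) on the tray.
- apple_center (a point): Centre of the red and yellow apple (80 x 78 x 69 mm, 0.2 kg) on the tray.
- mandarin_small: The small mandarin; origin at its underside as it lay at the start.
- mandarin_large: The large mandarin; origin at its underside as it lay at the start.
- apple: The apple; origin at its underside as it lay at the start.
- cup: Green cup, 88 x 113 x 60 mm, standing on the worktop near the robot; a bystander, origin at the centre of its underside.
- pepper_mill: Wooden pepper mill, 58 mm across, 150 mm high, standing between the caddy and the tray, towards the back; a bystander, origin at the centre of its underside.
- salt_shaker: Salt shaker, 44 mm across, 90 mm high, standing to the left of the caddy; a bystander, origin at the centre of its underside.
Things that resemble listed ones, but are neither listed nor needed, are in the scene too. Leave any green look-alike of the mandarin_large alone.

How it is judged:
By the outcome, as a careful person would: the job done as asked, in the order asked, and still so for the second after the job is handed in, with the robot touching nothing.
It also fails if it takes over 72 s, if anything falls off the work surface, if the arm or the gripper's body presses on something with over 40 N, if the wrist force passes 120 N, or if a joint passes its speed limit or range.

## Working session

There is one attempt and no reset: what is moved stays moved. The work goes in short steps, each a Python script; the robot and the scene stay as the last script left them, time stands still between calls to the robot, and variables do not carry over. Pictures are saved under pics/ and viewed, and the job is handed in when it is done.

```bash
mkdir -p pics
cat > h.py <<'E'
import numpy as np, cv2
from rig import manip
from scipy.spatial.transform import Rotation as R
def snap(name,fn=None):
    c=manip.camera(name)
    if fn: cv2.imwrite('pics/'+fn,c['image'][:,:,::-1])
    return c
def ray(c,u,v):
    x=(u-c['cx'])/c['fx'];y=(v-c['cy'])/c['fy']
    xd,yd=x,y
    for _ in range(30):
        r2=x*x+y*y; s=1+c['k1']*r2; x,y=xd/s,yd/s
    T=np.array(c['cam_to_world']); d=T[:3,:3]@np.array([x,y,1.]); return T[:3,3],d/np.linalg.norm(d)
def onz(c,u,v,z):
    o,d=ray(c,u,v); return o+d*(z-o[2])/d[2]
def tri(c1,p1,c2,p2):
    o1,d1=ray(c1,*p1);o2,d2=ray(c2,*p2)
    A=np.stack([d1,-d2],1);t=np.linalg.lstsq(A,o2-o1,rcond=None)[0]
    a=o1+d1*t[0];b=o2+d2*t[1];return (a+b)/2,np.linalg.norm(a-b)
def proj(c,p):
    T=np.array(c['cam_to_world']);q=T[:3,:3].T@(np.array(p)-T[:3,3]);x,y=q[0]/q[2],q[1]/q[2];s=1+c['k1']*(x*x+y*y)
    return np.array([c['fx']*x*s+c['cx'],c['fy']*y*s+c['cy']])
E
python3 - <<'E'
from h import *
import pickle
d={}
for n in('side','top'):
    c=snap(n,n+'0.png');d[n]=c
    print(n,{k:c[k] for k in c if k!='image'})
pickle.dump(d,open('c0.pkl','wb'))
print(manip.get_time(),manip.get_position(),manip.get_ee_rot(),manip.get_width())
E
```

```text
side {'fx': 423.0056703936118, 'fy': 423.0056703936118, 'cx': 312.3699627152307, 'cy': 199.45040978752172, 'k1': -0.09494716308796175, 'cam_to_world': array([[-0.99749323, -0.00892482,  0.07019683,  0.4538733 ],
       [-0.0670719 ,  0.43540984, -0.89773026,  1.51191857],
       [-0.02255231, -0.9001881 , -0.43491698,  0.79662916],
       [ 0.        ,  0.        ,  0.        ,  1.        ]])}
top {'fx': 362.028374639984, 'fy': 362.028374639984, 'cx': 320.34992367328476, 'cy': 196.73478540916048, 'k1': -0.07729839984702552, 'cam_to_world': array([[-0.00340953, -0.99128238,  0.13171035,  0.43785876],
       [-0.99987635,  0.0054014 ,  0.01476875,  0.04562694],
       [-0.01535142, -0.13164371, -0.99117822,  1.13406443],
       [ 0.        ,  0.        ,  0.        ,  1.        ]])}
0.1 [0.28213724 0.55714656 0.25260899] [ 0.36649852  1.53970779 -0.36870046] 0.08542291729816441
```

```bash
ls . pics
```

```text
.:
c0.pkl
h.py
pics

pics:
side0.png
top0.png
```

View pics/side0.png

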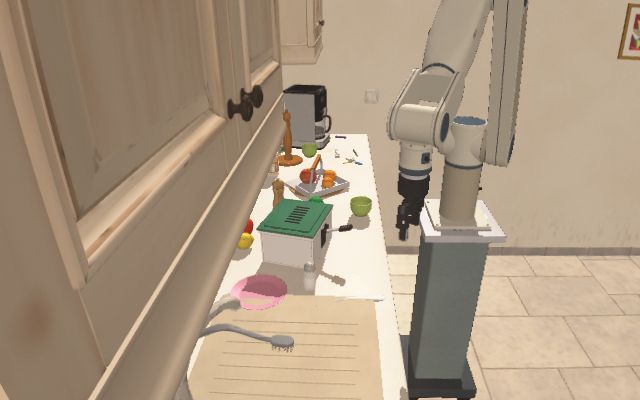

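View pics/top0.png

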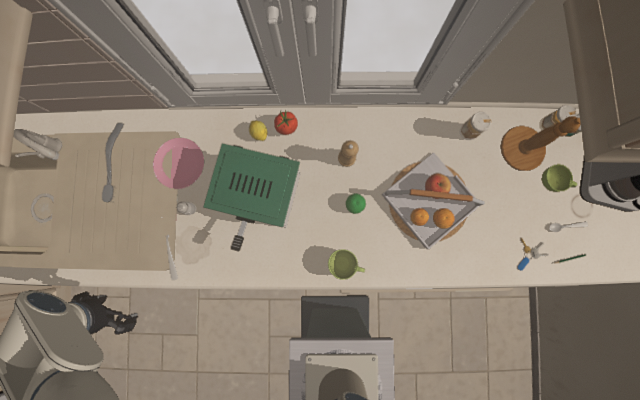

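Run:
```python
import pickle,cv2
d=pickle.load(open('c0.pkl','rb'))
t=d['top']['image'][:,:,::-1];s=d['side']['image'][:,:,::-1]
cv2.imwrite('pics/t_tray.png',cv2.resize(t[130:290,320:500],None,fx=4,fy=3.7,interpolation=cv2.INTER_CUBIC)) 
cv2.imwrite('pics/t_cad.png',cv2.resize(t[130:280,160:360],None,fx=4,fy=4,interpolation=cv2.INTER_CUBIC))
cv2.imwrite('pics/s_crop.png',cv2.resize(s[130:290,220:400],None,fx=4,fy=3.7,interpolation=cv2.INTER_CUBIC))
```

```text
(no output)
```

View pics/t_tray.png

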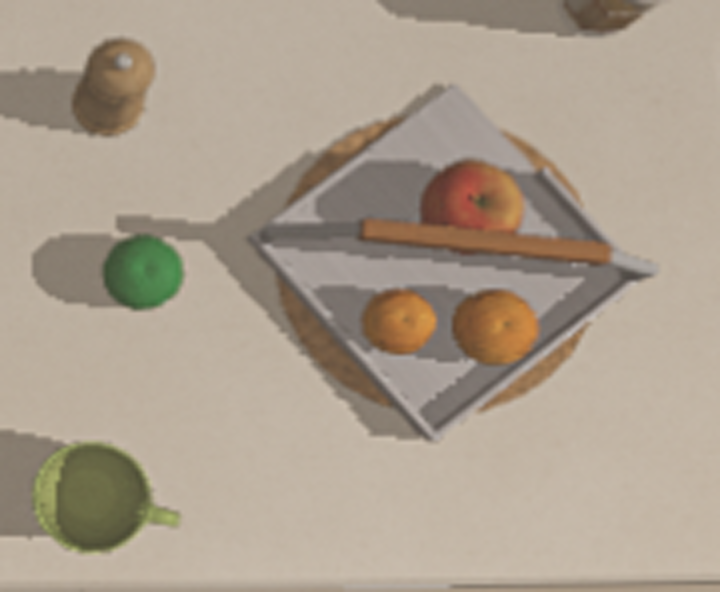

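View pics/t_cad.png

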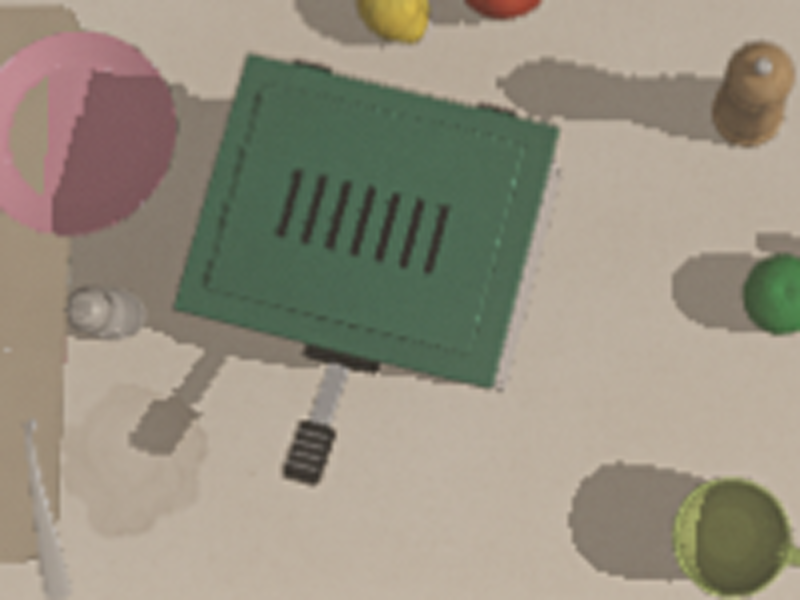

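View pics/s_crop.png

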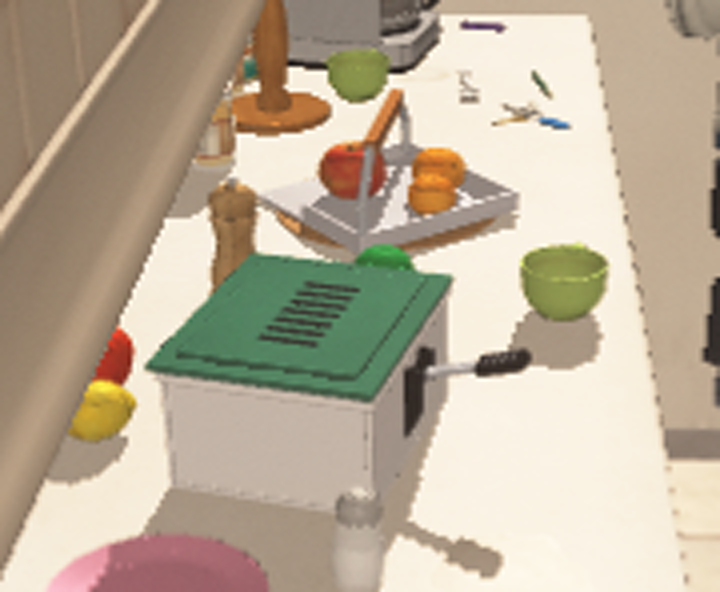

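```bash
cat > m.py <<'E'
from h import *
import pickle
d=pickle.load(open('c0.pkl','rb'));T,S=d['top'],d['side']
def hsv(c): return cv2.cvtColor(c['image'],cv2.COLOR_RGB2HSV)
def comp(m,roi):
    u0,v0,u1,v1=roi; z=np.zeros(m.shape,np.uint8); z[v0:v1,u0:u1]=(m[v0:v1,u0:u1]*255).astype(np.uint8)
    cs,_=cv2.findContours(z,cv2.RETR_EXTERNAL,cv2.CHAIN_APPROX_NONE)
    return sorted(cs,key=cv2.contourArea)[-1]
ht,hs=hsv(T),hsv(S)
def rng(h,a,b): return cv2.inRange(h,np.array(a),np.array(b))>0
# lid
gt=comp(rng(ht,(65,60,30),(90,255,255)),(195,135,310,240))
gs=comp(rng(hs,(65,60,30),(90,255,255)),(250,190,336,245))
def quad(c): 
    a=cv2.approxPolyDP(c,0.04*cv2.arcLength(c,True),True)[:,0]; return a
print('lid top',quad(gt).tolist(),'side',quad(gs).tolist())
ct=cv2.minAreaRect(gt);print(ct)
for q in quad(gt): print('z.125',onz(T,*q,.125).round(4))
for q in quad(gs): print('s z.125',onz(S,*q,.125).round(4))
# bar
bt=comp(rng(ht,(5,110,50),(16,255,190)),(408,185,476,207)); print('bar',cv2.minAreaRect(bt))
bs=comp(rng(hs,(5,110,50),(16,255,255)),(308,150,325,172)); print('barS',cv2.minAreaRect(bs))
E
python3 m.py
```

```text
lid top [[222, 145], [204, 206], [283, 220], [298, 163]] side [[257, 228], [312, 236], [331, 205], [282, 199]]
((251.08827209472656, 184.14706420898438), (80.76436614990234, 66.69729614257812), 14.03624439239502)
z.125 [0.7249 0.3455 0.125 ]
z.125 [0.5472 0.3912 0.125 ]
z.125 [0.5069 0.1653 0.125 ]
z.125 [0.6694 0.1241 0.125 ]
s z.125 [0.727  0.3406 0.125 ]
s z.125 [0.546  0.3854 0.125 ]
s z.125 [0.4931 0.1694 0.125 ]
s z.125 [0.6742 0.1241 0.125 ]
bar ((441.40594482421875, 190.94058227539062), (60.697269439697266, 13.532506942749023), 5.710593223571777)
barS ((314.0650634765625, 162.75685119628906), (6.703607559204102, 20.028060913085938), 24.443954467773438)
```

Run:
```python
import pickle,cv2
d=pickle.load(open('c0.pkl','rb'))
s=d['side']['image'][:,:,::-1];t=d['top']['image'][:,:,::-1]
cv2.imwrite('pics/s_tr.png',cv2.resize(s[145:205,275:355],None,fx=10,fy=10,interpolation=cv2.INTER_CUBIC))
cv2.imwrite('pics/s_lev.png',cv2.resize(s[190:265,290:370],None,fx=8,fy=8,interpolation=cv2.INTER_CUBIC))
```

```text
(no output)
```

View pics/s_tr.png

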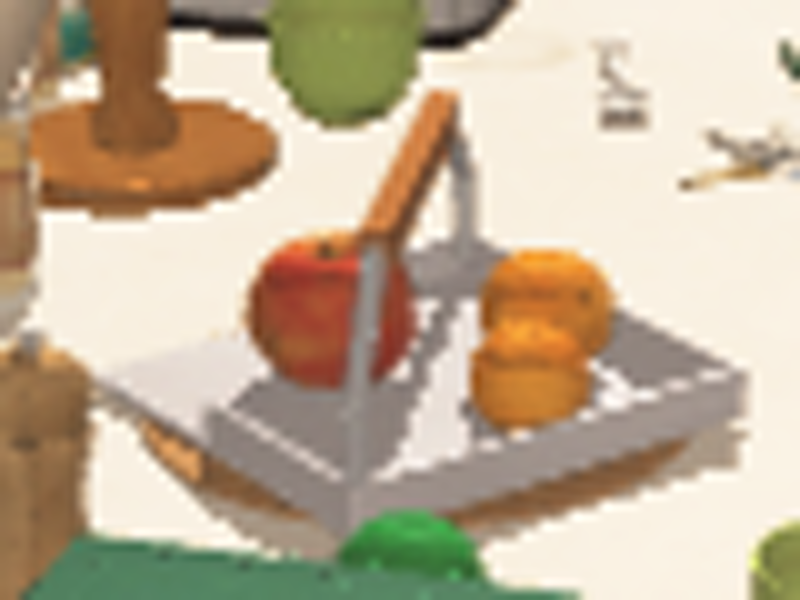

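View pics/s_lev.png

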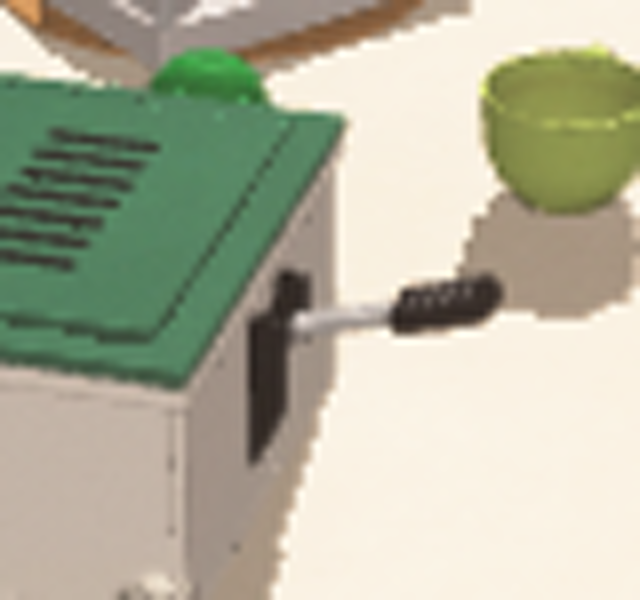

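```bash
cat >> m.py <<'E'
print('----')
for c,g,n in((T,gt,'T'),(S,gs,'S')):
  for z in(.125,.129):
    P=np.array([onz(c,u,v,z)[:2] for u,v in g[:,0]],np.float32)
    print(n,z,cv2.minAreaRect(P*1000))
# triangulated lid corners
qt=[(222,145),(204,206),(283.5,221),(298.5,163)];qs=[(257,228),(312,236),(332,204.5),(282,198.5)]
for a,b in zip(qt,qs): print('lid',*tri(T,a,S,b))
for n,a,b in (('nearend',(410.75,192.2),(312+1,168.8)),('farend',(472.3,198.1),(319.4,155)),('mid',(441.6,195.1),(316.3,161.9))): print(n,*tri(T,a,S,b))
# pad : top centre
tm=comp(rng(ht,(0,0,0),(180,255,60)),(228,230,250,255)); print('padT',cv2.minAreaRect(tm))
sm=comp(rng(hs,(0,0,0),(180,255,90)),(338,220,356,236)); print('padS',cv2.minAreaRect(sm))
print('pad',*tri(T,cv2.minAreaRect(tm)[0],S,cv2.minAreaRect(sm)[0]))
# tray rim corners z: front corner, left, right
print('left rim corner', onz(T,320+250/4,130+238/3.7,.03),'right',onz(T,320+655/4,130+268/3.7,.03),'front',onz(T,320+433/4,130+440/3.7,.03),'open',onz(T,320+450/4,130+85/3.7,.01))
print('front tri',*tri(T,(320+433/4,130+440/3.7),S,(275+74.5,145+37)))
print('open tri',*tri(T,(320+450/4,130+85/3.7),S,(275+9.5,145+37.5)))
print('sideopen',onz(S,284.5,182.5,.008))
# fruit/bystanders
for n,p in (('small',(320+400/4,130+320/3.7)),('large',(320+496/4,130+327/3.7)),('apple',(320+472/4,130+203/3.7))): print(n,onz(T,*p,.04))
print('cup',onz(T,343,264,.03),'mill',onz(T,348,152,.12),'salt',onz(T,186,208,.06),'greenball',onz(T,356,203,.03))
E
python3 m.py | sed -n '/----/,$p'
python3 - <<'E'
import pickle,cv2
d=pickle.load(open('c0.pkl','rb'))
t=d['top']['image'][:,:,::-1]
cv2.imwrite('pics/t_tr2.png',cv2.resize(t[148:252,375:495],None,fx=6,fy=5.7,interpolation=cv2.INTER_CUBIC))
E
```

```text
----
T 0.125 ((609.767578125, 257.0879211425781), (231.13050842285156, 190.27684020996094), 75.83126831054688)
T 0.129 ((609.0860595703125, 256.249755859375), (230.21432495117188, 189.5226287841797), 75.83129119873047)
S 0.125 ((608.8378295898438, 252.04037475585938), (241.72589111328125, 191.23330688476562), 76.25321960449219)
S 0.129 ((607.914794921875, 259.5437927246094), (240.28619384765625, 190.0945281982422), 76.25325775146484)
lid [0.72516427 0.34492731 0.12723535] 0.0017580087865925202
lid [0.54622352 0.39015563 0.12792011] 0.0013220103278880513
lid [0.49687877 0.16390717 0.12478325] 0.014431112889146724
lid [0.67181239 0.12276419 0.1258781 ] 0.005164549441247471
nearend [ 0.58292566 -0.19607623  0.11743887] 0.0032087356159405324
farend [ 0.5646656  -0.37276391  0.11732967] 0.003982699020480661
mid [ 0.57407178 -0.28470819  0.11590121] 0.0037652167591017433
padT ((234.85000610351562, 248.45001220703125), (6.324554920196533, 0.9486832022666931), 18.434947967529297)
padS ((345.4459533691406, 227.6756591796875), (4.767570495605469, 13.480716705322266), 80.53767395019531)
pad [0.43495068 0.30322452 0.10955347] 0.014403286555001164
left rim corner [ 0.5910126  -0.12929061  0.03      ] right [ 0.56399725 -0.44431703  0.03      ] front [ 0.42323379 -0.26444875  0.03      ] open [ 0.72637833 -0.29661104  0.01      ]
front tri [ 0.42206266 -0.26566291  0.02562935] 0.002226520344717549
open tri [ 0.72579754 -0.29731537  0.00757256] 0.0023343644900950004
sideopen [ 0.72442323 -0.2957526   0.008     ]
small [ 0.52116694 -0.24010792  0.04      ]
large [ 0.51487431 -0.31347448  0.04      ]
apple [ 0.61806278 -0.29972886  0.04      ]
cup [ 0.38004573 -0.00537917  0.03      ] mill [ 0.70189451 -0.01919335  0.12      ] salt [0.54835448 0.46904822 0.06      ] greenball [ 0.56458692 -0.04722251  0.03      ]
```

View pics/t_tr2.png

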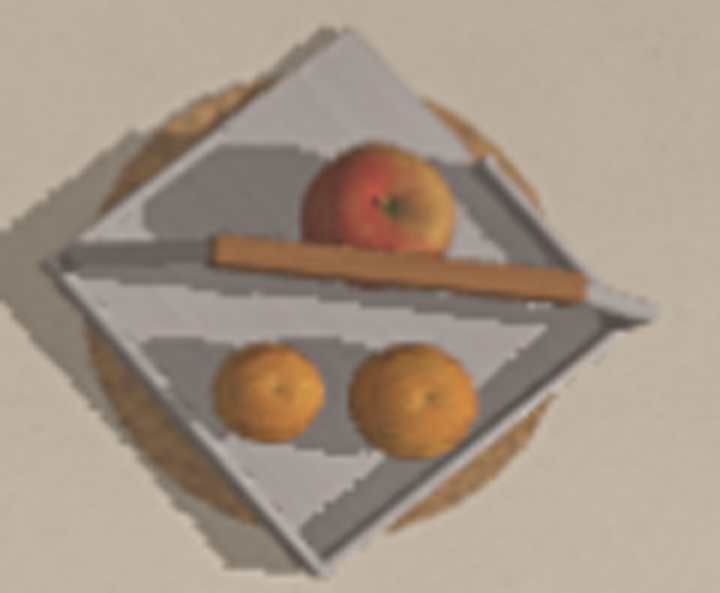

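```bash
cat >> h.py <<'E'
CC=np.array([.6095,.2555]); CY=np.radians(-14.0)
TRAY=np.array([.574,-.2845]); TY=np.radians(-5.9)
def cad(x,y,z): 
    c,s=np.cos(CY),np.sin(CY); return np.array([CC[0]+c*x-s*y,CC[1]+s*x+c*y,z])
def toolR(yawjaw,tilt=0.):
    """tool down, jaw(y) along heading yawjaw; tilt tips heading downward (deg in rad)"""
    y=np.array([np.cos(yawjaw),np.sin(yawjaw),0]);x=np.array([0,0,-1.]);M=np.stack([x,y,np.cross(x,y)],1)
    ax=np.cross([0,0,1.],y)  # tray y for heading y
    return R.from_rotvec(ax*tilt).as_matrix()@M
def rv(M): return R.from_matrix(M).as_rotvec()
FLIP=np.diag([1,-1.,-1.])
def traypose(org,psi,tilt,flip):
    """TCP pose for tray origin org(3), heading psi, tilt"""
    M=toolR(psi,tilt); zt=-M[:,0]
    p=np.array(org)+zt*(.110+.003)
    return p, rv(M@FLIP if flip else M)
def dumppose(tipc,psic,tilt,flip):
    psi=psic+CY; M=toolR(psi,tilt); xt=M[:,1]
    return traypose(cad(*tipc)-xt*.156,psi,tilt,flip)
def padpos(q):  # lever angle -> caddy frame top point of pad
    a=.3-q; return np.array([-.097-.074*np.cos(a)+.006*np.sin(a),0,.085+.074*np.sin(a)+.006*np.cos(a)])
E
python3 - <<'E'
from h import *
import pickle
d=pickle.load(open('c0.pkl','rb'));T,S=d['top'],d['side']
p=cad(*padpos(0));print('pad',p,'projT',proj(T,p),'projS',proj(S,p), onz(T,237.25,243.5,p[2]))
print('axle',proj(T,cad(-.097,0,.085)))
for f in(0,1):
    print('f',f)
    q=manip.solve_ik(*traypose([*TRAY,.004],TY,0,f));print(' grasp',None if q is None else np.round(q,2))
    for pc in (30,45,60,70,80,90,105):
        o=[]
        for t in(0,15,30,45):
            q=manip.solve_ik(*dumppose((-.015,-.04,.2 if t==0 else .145),np.radians(pc),np.radians(t),f)); o.append(None if q is None else np.round(q,2).tolist())
        print(pc,o)
for f in (0,1):
    M=toolR(np.pi/2+CY);M=M@FLIP if f else M
    print('lever',f,manip.solve_ik(p+[0,0,.05],rv(M)))
E
```

```text
pad [0.44850681 0.29564011 0.11260051] projT [237.41553453 241.06712291] projS [343.51423522 225.68534133] [0.44167104 0.29595993 0.11260051]
axle [245.8818209  218.14218715]
f 0
 grasp [-0.48  0.62  1.67 -0.    0.86 -0.38]
30 [[0.36, 0.12, 1.9, -0.0, 1.12, 0.08], [0.35, 0.32, 1.71, 0.02, 1.38, 0.06], [0.34, 0.48, 1.46, 0.03, 1.72, 0.05], [0.33, 0.68, 1.2, 0.04, 2.05, 0.05]]
45 [[0.28, 0.12, 1.89, -0.0, 1.12, -0.27], [0.32, 0.32, 1.71, -0.06, 1.37, -0.2], [0.36, 0.48, 1.46, -0.09, 1.71, -0.17], [0.38, 0.67, 1.2, -0.13, 2.04, -0.17]]
60 [[0.2, 0.15, 1.86, -0.0, 1.13, -0.6], [0.3, 0.32, 1.7, -0.13, 1.35, -0.46], [0.38, 0.48, 1.47, -0.21, 1.68, -0.39], [0.44, 0.66, 1.23, -0.28, 1.99, -0.38]]
70 [[0.16, 0.18, 1.83, -0.0, 1.14, -0.82], [0.29, 0.33, 1.69, -0.17, 1.33, -0.63], [0.39, 0.47, 1.48, -0.28, 1.64, -0.54], [0.47, 0.64, 1.27, -0.38, 1.93, -0.51]]
80 [[0.13, 0.21, 1.79, -0.0, 1.14, -1.03], [0.28, 0.34, 1.68, -0.21, 1.3, -0.8], [0.41, 0.46, 1.5, -0.35, 1.58, -0.68], [0.5, 0.61, 1.31, -0.46, 1.86, -0.63]]
90 [[0.1, 0.25, 1.74, -0.0, 1.16, -1.22], [0.27, 0.35, 1.66, -0.24, 1.27, -0.97]
[... 451 characters left out ...]
1], None, None]
80 [[0.13, 0.21, 1.79, 0.0, 1.14, 2.12], [0.28, 0.34, 1.68, -0.21, 1.3, 2.34], [0.41, 0.46, 1.5, -0.35, 1.58, 2.46], [0.5, 0.61, 1.31, -0.46, 1.86, 2.51]]
90 [[0.1, 0.25, 1.74, 0.0, 1.16, 1.92], [0.27, 0.35, 1.66, -0.24, 1.27, 2.17], [0.42, 0.45, 1.52, -0.41, 1.52, 2.32], [0.53, 0.58, 1.36, -0.54, 1.77, 2.4]]
105 [[0.09, 0.31, 1.65, -0.0, 1.18, 1.64], [0.26, 0.37, 1.64, -0.27, 1.22, 1.92], [0.43, 0.43, 1.55, -0.48, 1.41, 2.12], [0.57, 0.53, 1.45, -0.65, 1.63, 2.24]]
lever 0 [ 5.60636764e-01  4.23204440e-01  1.88768324e+00 -4.44089210e-16
  8.30704973e-01 -7.65813468e-01]
lever 1 [ 5.60636764e-01  4.23204440e-01  1.88768324e+00 -4.44089210e-16
  8.30704973e-01  2.37577919e+00]
```

Run:
```python
from h import *
M=rv(toolR(np.pi/2+CY))
p=cad(-.169,0,0)
manip.move_to([p[0],p[1],.165],M); print('t',manip.get_time())
manip.command_gripper(0.0,40); print('t',manip.get_time(),manip.get_width())
manip.servo_line([p[0],p[1],.112],M,rate=.12)
print(manip.get_time(),manip.get_contact_force(),manip.get_position())
for z in (.095,.088,.084,.082,.080):
    manip.servo_line([p[0],p[1],z],M,rate=.1)
    f=manip.get_contact_force();print(z,manip.get_position()[2],np.round(f,1),manip.get_time())
    if abs(f[2])>18: break
snap('side','s1.png')
```

```text
t 1.3167
t 2.0833 0.0004336888178952314
2.675 [-1.05355336 -0.29906656  2.34093171] [0.44513925 0.29615342 0.11169028]
0.095 0.09521479652506817 [-0.1  0.8  0.1] 2.9917
0.088 0.08809730605769173 [-0.5 -0.8 -0.7] 3.2417
0.084 0.0869127266524816 [-7.  -4.7 34.3] 3.4917
```

View pics/s1.png

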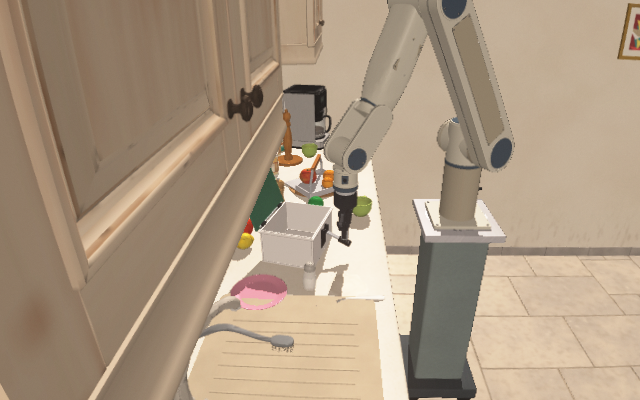

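Run:
```python
from h import *
p=cad(-.169,0,0)
manip.servo_line([p[0],p[1],.2],rate=.2)
g,o=traypose([*TRAY,.004],TY,0,0)
manip.move_to(g+[0,0,.13],o)
manip.command_gripper(.06,60)
print(manip.get_time(),manip.get_contact_force(),manip.get_position(),g)
c=snap('top','t2.png');s=snap('side','s2.png')
cv2.imwrite('pics/t2c.png',cv2.resize(c['image'][100:260,180:360,::-1],None,fx=4,fy=3.7,interpolation=cv2.INTER_CUBIC))
cv2.imwrite('pics/s2c.png',cv2.resize(s['image'][130:280,220:400,::-1],None,fx=4,fy=4,interpolation=cv2.INTER_CUBIC))
```

```text
7.0167 [0.25528522 0.30805084 0.76994584] [ 0.57401343 -0.2845054   0.2470322 ] [ 0.574  -0.2845  0.117 ]
```

View pics/t2c.png

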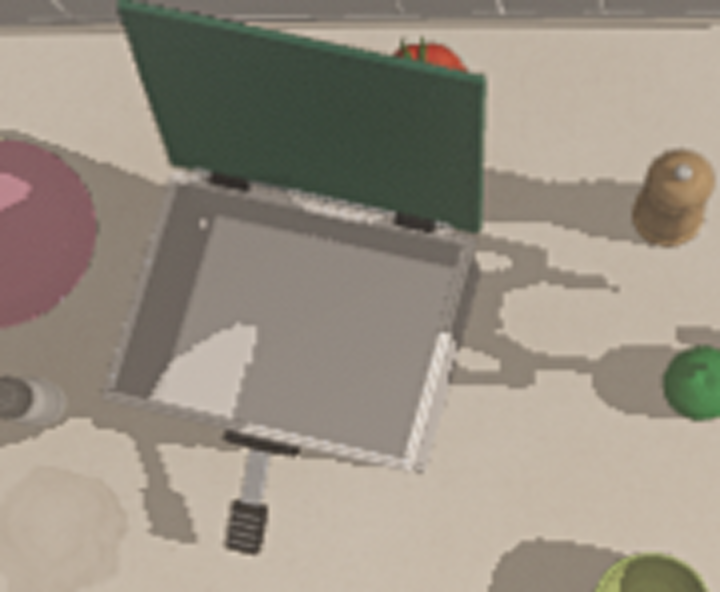

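View pics/s2c.png

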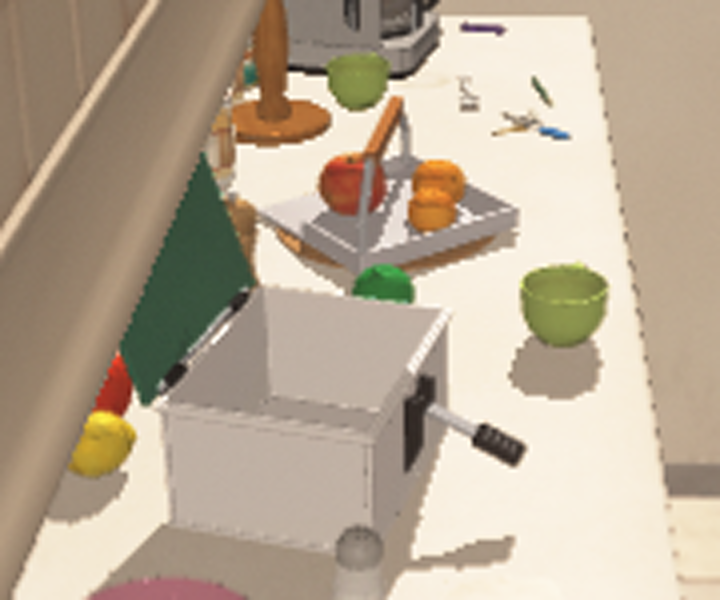

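View pics/t2.png

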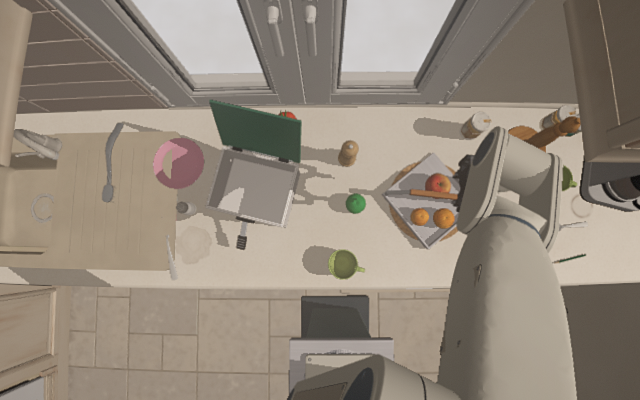

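Run:
```python
from h import *
import pickle
T=pickle.load(open('c0.pkl','rb'))['top']
P=[onz(T,180+x/4,100+y/3.7,.12)[:2] for x,y in ((418,470),(478,237),(172,180),(107,395))]
print(np.round(P,4),np.mean(P,0)); P=np.array(P)
for a,b in((0,1),(1,2),(2,3),(3,0)): v=P[b]-P[a];print(np.linalg.norm(v),np.degrees(np.arctan2(v[1],v[0])))
print('pad',onz(T,180+247/4,100+527/3.7,.062), cad(*padpos(.7)))
g,o=traypose([*TRAY,.004],TY,0,0)
manip.servo_line(g,o,rate=.12); print(manip.get_time(),np.round(manip.get_contact_force(),1))
manip.command_gripper(.0,100); print(manip.get_time(),manip.get_width(),np.round(manip.get_contact_force(),1),manip.get_position())
manip.servo_line(g+[0,0,.03],o,rate=.08); print(manip.get_time(),manip.get_width(),np.round(manip.get_contact_force(),1),np.round(manip.get_torque(),2))
c=snap('top','t3.png');s=snap('side','s3.png')
cv2.imwrite('pics/s3c.png',cv2.resize(s['image'][130:280,220:400,::-1],None,fx=4,fy=4,interpolation=cv2.INTER_CUBIC))
```

```text
[[0.4875 0.1615]
 [0.6674 0.1202]
 [0.7153 0.3436]
 [0.5455 0.3848]] [0.60394249 0.25251598]
0.18458486448623934 -12.94633144620991
0.22848439151076638 77.89640667413238
0.17470183039003045 166.346449477258
0.23070861459324868 -104.56969171325848
pad [0.44501865 0.29494413 0.062     ] [0.44698029 0.29602071 0.06170941]
8.35 [-0.3  0.2 -0.2]
8.825 0.01451887722044501 [0.4 0.6 6.9] [ 0.57472523 -0.28475424  0.11795399]
9.35 0.014654746436459488 [-0.   0.6 -7.4] [ 0.06 -0.08 -0.06]
```

View pics/s3c.png

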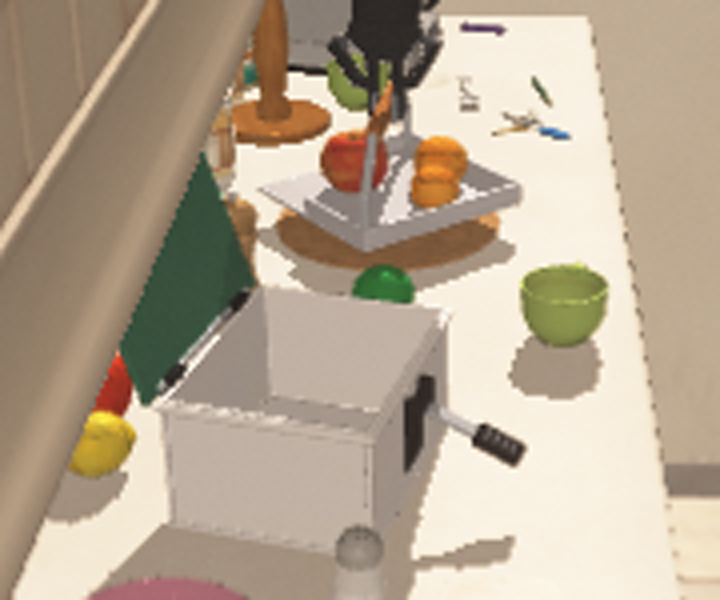

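```bash
sed -i 's/^CC=.*/CC=np.array([.606,.2535]); CY=np.radians(-13.7)/' h.py
python3 - <<'E'
from h import *
g,o=traypose([*TRAY,.004],TY,0,0)
psic=np.radians(72)
p1,o1=dumppose((-.02,-.045,.225),psic,0,0)
for t in (0,15,30,45):
    print(t,manip.solve_ik(*dumppose((-.02,-.045,.145),psic,np.radians(t),0)) is not None)
manip.servo_line([g[0],g[1],p1[2]],o,rate=.14); print(manip.get_time())
manip.servo_line(p1,o1,rate=.15); print(manip.get_time(),manip.get_width(),np.round(manip.get_contact_force(),1))
s=snap('side','s4.png');c=snap('top','t4.png')
E
```

```text
0 True
15 True
30 True
45 True
10.9667
13.6167 0.014489737435445006 [ 1.1 -0.3 -7.3]
```

View pics/s4.png

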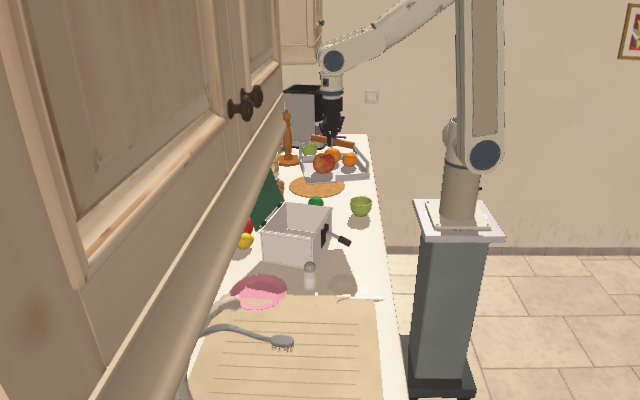

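View pics/t4.png

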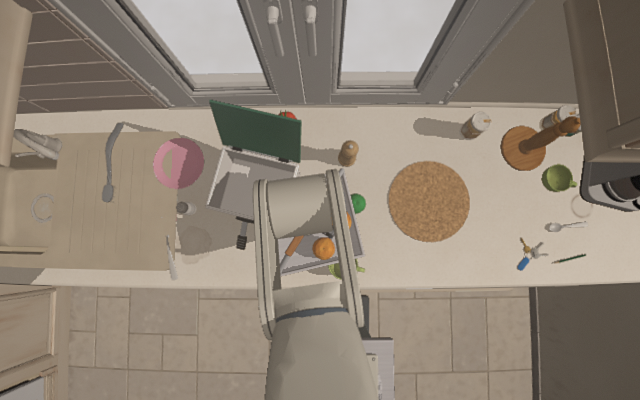

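Run:
```python
from h import *
psic=np.radians(72)
for t,z in((8,.185),(14,.15),(28,.145),(40,.145)):
    p,o=dumppose((-.02,-.045,z),psic,np.radians(t),0)
    manip.servo_line(p,o,rate=.07)
print(manip.get_time())
manip.hold(.7)
print(manip.get_time(),np.round(manip.get_contact_force(),1),manip.get_width())
s=snap('side','s5.png');c=snap('top','t5.png')
cv2.imwrite('pics/s5c.png',cv2.resize(s['image'][110:270,220:400,::-1],None,fx=4,fy=3.7,interpolation=cv2.INTER_CUBIC))
```

```text
16.2583
16.9583 [-0.5 -0.1 -4.3] 0.014793924359183227
```

View pics/s5c.png

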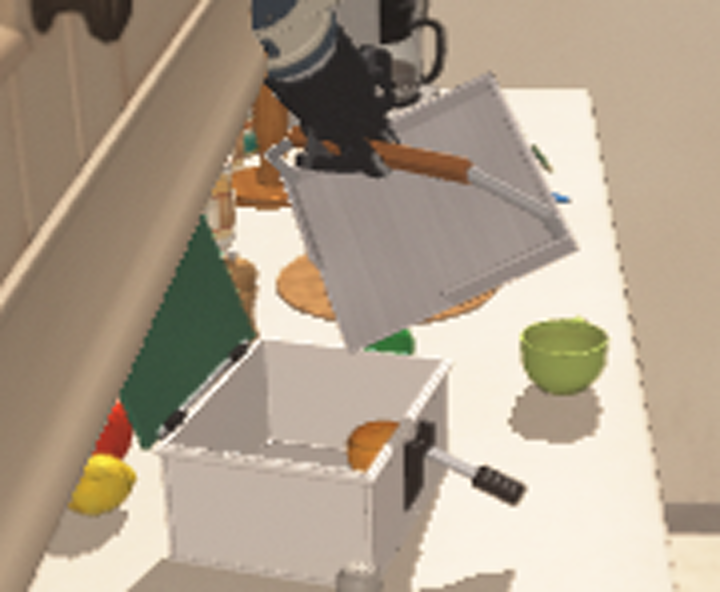

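View pics/t5.png

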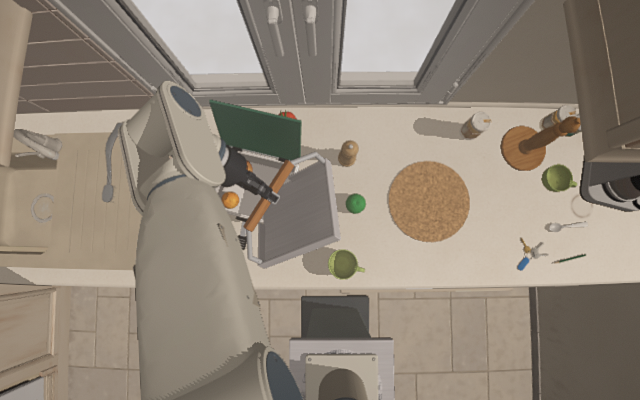

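Run:
```python
from h import *
T=cv2.imread('pics/t5.png')[:,:,::-1].copy();h=cv2.cvtColor(T,cv2.COLOR_RGB2HSV)
psic=np.radians(72)
for t,z in((25,.16),(0,.225)):
    p,o=dumppose((-.02,-.045,z),psic,np.radians(t),0)
    manip.servo_line(p,o,rate=.12)
g,o=traypose([*TRAY,.004],TY,0,0)
manip.servo_line([g[0],g[1],p[2]],o,rate=.2)
manip.servo_line([g[0],g[1],.17],o,rate=.2)
print(manip.get_time())
c=snap('top','t6.png');s=snap('side','s6.png')
z=np.zeros(h.shape[:2],np.uint8);m=cv2.inRange(h,np.array((8,60,60)),np.array((20,255,230)));z[150:250,380:478]=m[150:250,380:478]
k=sorted(cv2.findContours(z,0,1)[0],key=cv2.contourArea)[-1]
P=np.array([onz(c,u,v,.004)[:2] for u,v in cv2.convexHull(k)[:,0]],np.float32); print('mat',cv2.minEnclosingCircle(P),cv2.fitEllipse(P),cv2.boundingRect(k))
cv2.imwrite('pics/s6c.png',cv2.resize(s['image'][130:280,220:400,::-1],None,fx=4,fy=4,interpolation=cv2.INTER_CUBIC))
cv2.imwrite('pics/t6c.png',cv2.resize(c['image'][100:260,180:360,::-1],None,fx=4,fy=3.7,interpolation=cv2.INTER_CUBIC))
```

```text
21.2917
mat ((0.573837161064148, -0.2795695960521698), 0.13027508556842804) ((0.5739609003067017, -0.27979668974876404), (0.25818365812301636, 0.2595594525337219), 178.92723083496094) (388, 161, 82, 81)
```

View pics/s6c.png

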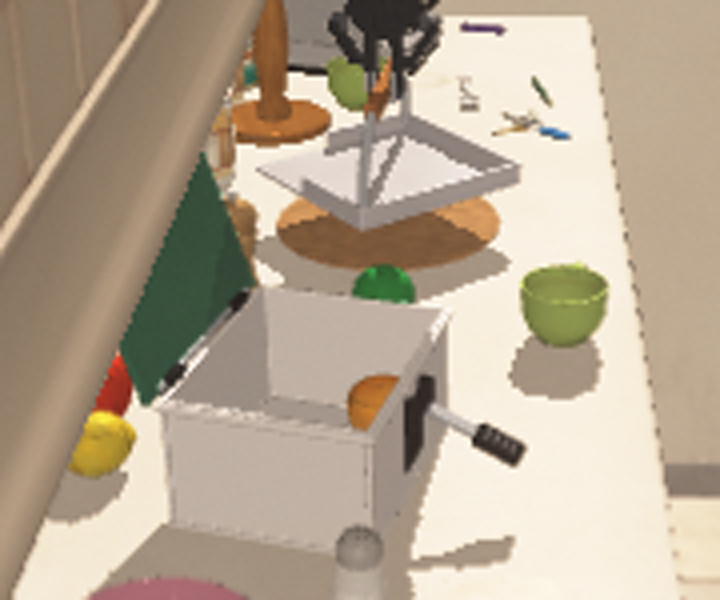

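View pics/t6c.png

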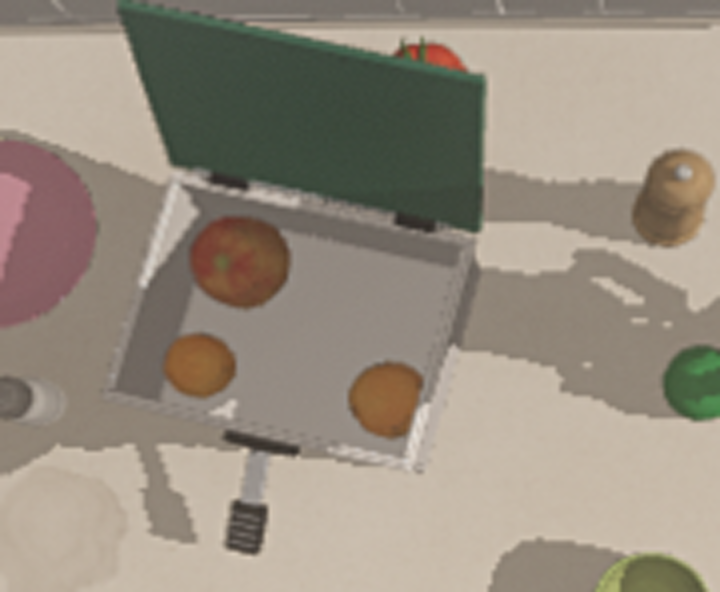

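View pics/t6.png

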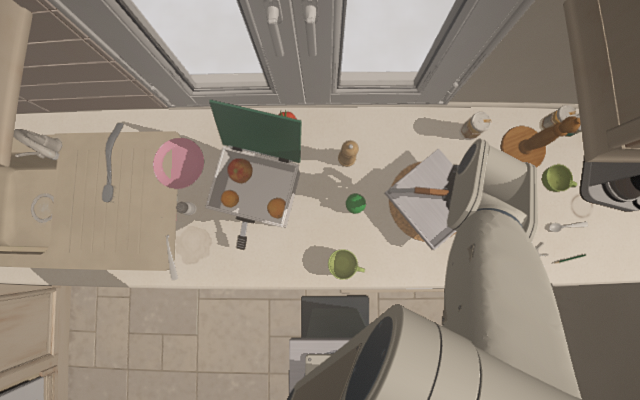

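Run:
```python
from h import *
g,o=traypose([*TRAY,.004],TY,0,0); g=g+[0,.003,0]
manip.servo_line([g[0],g[1],.125],o,rate=.12)
print(np.round(manip.get_contact_force(),1))
for z in (.120,.1185,.1175,.1168):
    manip.servo_line([g[0],g[1],z],o,rate=.04)
    f=manip.get_contact_force();print(z,manip.get_position()[2],np.round(f,1))
    if f[2]>-1: break
manip.command_gripper(.06,40)
print(manip.get_time(),np.round(manip.get_contact_force(),1),manip.get_width())
manip.servo_line([g[0],g[1],.25],o,rate=.2)
# to above lever pad
M=rv(toolR(np.pi/2+CY)); 
p=np.array([.446,.2955])
manip.move_to([p[0],p[1],.18],M)
print(manip.get_time())
c=snap('top','t7.png');s=snap('side','s7.png')
cv2.imwrite('pics/t7c.png',cv2.resize(c['image'][130:270,340:500,::-1],None,fx=5,fy=4.2,interpolation=cv2.INTER_CUBIC))
cv2.imwrite('pics/s7c.png',cv2.resize(s['image'][130:280,220:400,::-1],None,fx=4,fy=4,interpolation=cv2.INTER_CUBIC))
```

```text
[-0.7 -0.1 -4.1]
0.12 0.12032085287057126 [ 0.2 -0.3 -5.3]
0.1185 0.11856198215024444 [-0.6 -0.6 -4.9]
0.1175 0.11798226514140339 [-0.3 -0.2  0.8]
23.1917 [-0.4  0.  -0.2] 0.05980420595934361
26.1417
```

View pics/t7c.png

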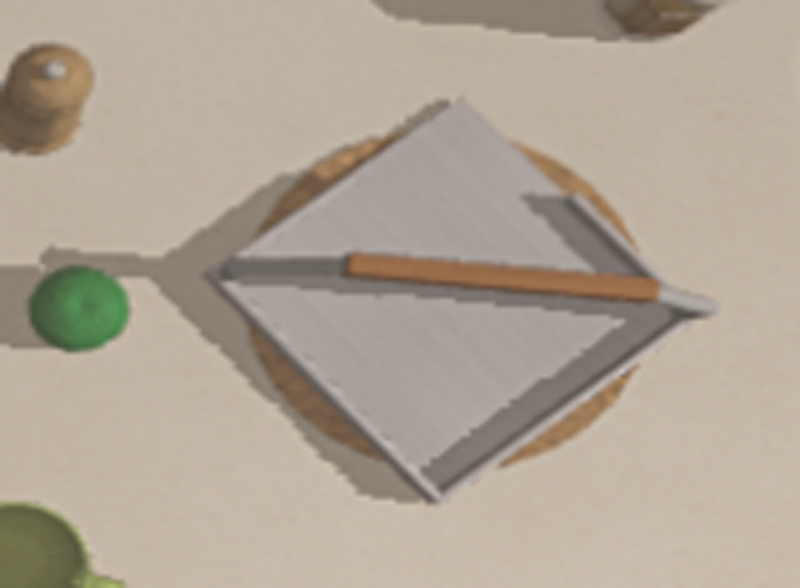

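View pics/s7c.png

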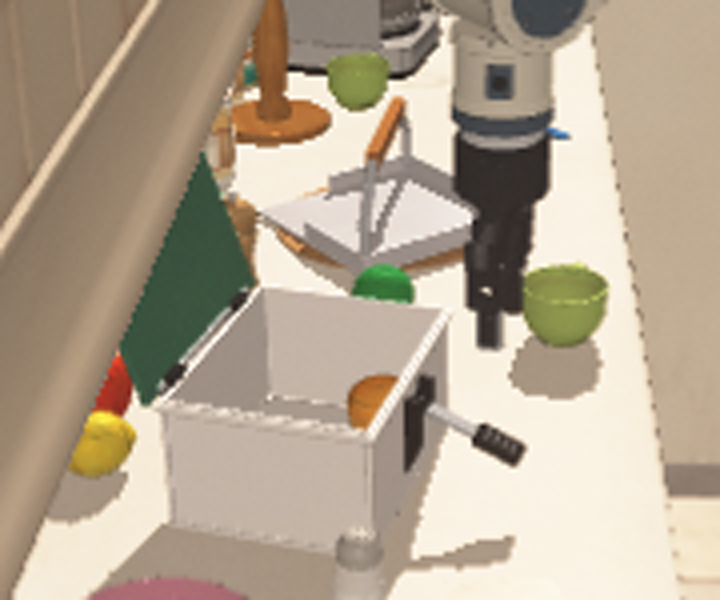

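Run:
```python
from h import *
import pickle
T=pickle.load(open('c0.pkl','rb'))['top']
q=lambda x,y,z: onz(T,340+x/5,130+y/4.2,z)
f,o,l,r=q(437,498,.03),q(460,100,.01),q(212,273,.03),q(695,310,.03)
print(f,o,(f+o)/2,l,r,(l+r)/2); print('bar',q(347,265,.118),q(659,288,.118),(q(347,265,.118)+q(659,288,.118))/2)
```

```text
[ 0.42430551 -0.26188547  0.03      ] [ 0.72363427 -0.29485839  0.01      ] [ 0.57396989 -0.27837193  0.02      ] [ 0.58891493 -0.1289273   0.03      ] [ 0.55980347 -0.42895993  0.03      ] [ 0.5743592  -0.27894361  0.03      ]
bar [ 0.58191842 -0.19201671  0.118     ] [ 0.56524127 -0.37102115  0.118     ] [ 0.57357984 -0.28151893  0.118     ]
```

Run:
```python
from h import *
M=rv(toolR(np.pi/2+CY)); p=np.array([.446,.2955])
manip.servo_line([p[0],p[1],.06],M,rate=.12); print(np.round(manip.get_contact_force(),1))
manip.command_gripper(0,30); print(manip.get_time(),manip.get_width(),np.round(manip.get_contact_force(),1))
d0=padpos(.7); P0=np.array([p[0],p[1],.06])
for q in (.55,.4,.25):
    d=padpos(q)-d0; c,s=np.cos(CY),np.sin(CY)
    manip.servo_line(P0+[c*d[0],s*d[0],d[2]],M,rate=.05)
    print(q,np.round(manip.get_contact_force(),1),manip.get_width())
s=snap('side','s8.png')
manip.command_gripper(.06,30)
print(manip.get_time(),np.round(manip.get_contact_force(),1))
manip.hold(1.5)
s=snap('side','s9.png')
a=cv2.imread('pics/s8.png')[130:290,220:400];b=s['image'][130:290,220:400,::-1]
cv2.imwrite('pics/s89.png',cv2.resize(np.hstack([a,b]),None,fx=2.2,fy=2.2,interpolation=cv2.INTER_CUBIC))
```

```text
[0.6 0.5 0. ]
27.775 0.027608211176795516 [-1.6  3.9  2.6]
0.55 [ 0.1  7.4 -3.9] 0.02734690557484459
0.4 [-1.6  7.8 -1.2] 0.027471909039690393
0.25 [-3.   7.5  0.3] 0.02737790800272923
29.3667 [ 0.3 -0.  -0.3]
```

View pics/s89.png

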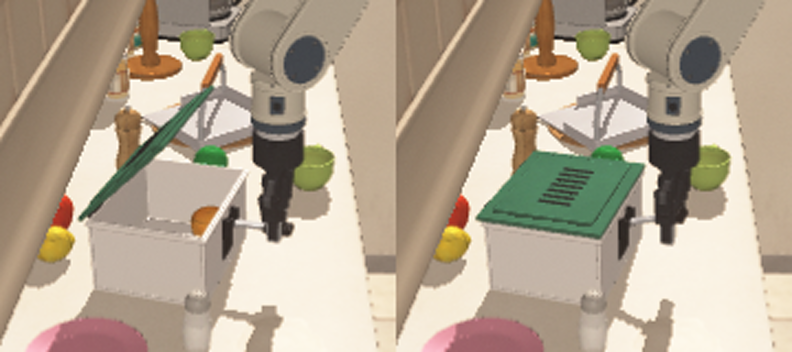

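Lid shut; now retreat and do the last check.

Run:
```python
from h import *
x=manip.get_position()
manip.servo_line([x[0],x[1],.25],rate=.15)
manip.move_to([.33,.42,.3],rv(toolR(np.pi/2+CY)))
manip.hold(1)
print(manip.get_time(),np.round(manip.get_contact_force(),1))
s=snap('side','s10.png');c=snap('top','t10.png')
cv2.imwrite('pics/s10c.png',cv2.resize(s['image'][130:290,220:400,::-1],None,fx=4,fy=3.7,interpolation=cv2.INTER_CUBIC))
```

```text
33.85 [-0.1  0.7 -0.6]
```

View pics/s10c.png

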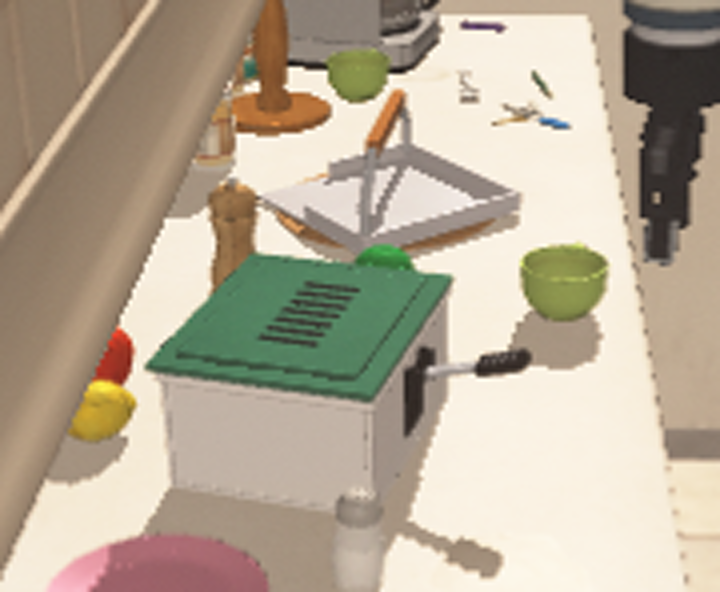

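View pics/t10.png

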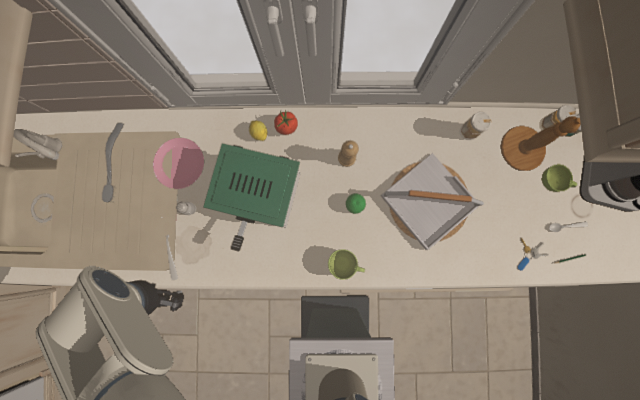

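The lid (251,184) is shut with the lever up at (238,242). The empty tray (432,200) sits on its mat. The cup (343,264), mill (348,152) and salt (186,208) are where they were.

```bash
python3 -c "
from rig import manip
manip.sign_off();print(manip.get_time())"
```

```text
the job is handed in; nothing more can be done
the job is handed in; nothing more can be done
```

The job is done and handed in at about 34 s, against the 72 s limit. I pressed the lever to its stop and the lid stayed open. I carried the tray level to the caddy and tipped it 40° over the open corner. The empty tray then went back on its mat and was released. Last, I pinched the lever and lifted it, and the lid fell shut.

**Fruit:** after the tip, the top view showed all three fruits inside the caddy. The wrist load dropped from 7.3 to 4.3 N, which roughly matches the fruit's weight.

**Tray:** its centre measures (0.574, -0.279) m, or -0.2815 in y by the handle bar. The mat centre is (0.574, -0.280) m, so it is centred to within about 2 mm.

**Final views:** the lid is shut, the lever is up, and the robot is touching nothing. The cup, mill, salt shaker and green look-alike are where they started.

**Disagreements:**
- The caddy centre came out about 5 mm apart between the lid and rim measurements. I used the rim value for the tip.
- One lid corner and my first estimate of the lever pad had ray gaps of 14 mm between the two views. I did not rely on either.

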